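# Seat a spice jar in the labelling jig so that it turns true

## Robot

A 7-joint arm with a two-finger parallel gripper is mounted at the origin on a cart in front of the work surface, level with it; the furniture and walls round the work are solid. World frame = base frame: x ahead of the robot, y to its left, z up, the work surface at z = 0. Lengths are in m, angles in rad, forces in N, time in s.
With the tool pointing down it reaches from about 0.425 to 0.925 m from the base axis. Payload 6.8 kg.
Tool frame: the origin (TCP) lies on the mounting face of the last link; the fingertips stand 173 mm ahead of it and the grasp point (between the pads) lies 155 mm ahead of it; z points along the fingers, y is the line along which they close (so a half turn about z gives the same grasp; the last joint's range is limited). The gripper opens to 85 mm and grips with 20 to 120 N. Pads are 22 mm wide; open, the fingers measure 114 mm over their backs; the gripper's body (76 mm by 85 mm) begins 54 mm behind the grasp point. The pads swing forward as they close: fully open they stand 13 mm farther back than shut.
Start: joints at [-1.259, 0.477, 0.022, 1.555, -0.011, 1.109, -0.083], TCP at [0.275, 0.616, 0.405] pointing down, gripper open.
Joint ranges: [-2.96, 2.96], [-0.34, 2.1], [-1.41, 1.46], [0.24, 2.44], [-1.37, 4.51], [0.17, 1.92], [-2.96, 2.96]. Speed limits (rad/s): [2.39, 2.39, 3.14, 3.14, 3.14, 3.14, 3.14].

## Interface

Orientations are given as a unit quaternion [w, x, y, z].
In Python, from station import bot gives the robot as it stands. The module is installed in compiled form; this text tells all that it offers.
- The arm moves only by the shell command python3 -m pendant 'ROWS' [FORCE]. ROWS is JSON, a list of rows, each a list of 5 numbers: the finger opening in m, from 0 to 0.0854, then the shift along the tool's x, y, z in m, then the turn about the tool's z in degrees. In form: [[jaw, x, y, z, yaw], ...]. A call has 1 to 12 rows; each row shifts and turns the commanded pose from where the row before left it, along the tool's axes as they then stand; what a row does not reach is not made up. A row lasts 1/12 s, in which the tool goes at most 41.7 mm and 7.16 degrees, less where a joint would pass 70% of its speed; a pose out of reach is approached as far as the arm can. A call with a gripper value outside its range is refused whole. The fingers move at their own pace and stop on an object; FORCE is the grip in N (left out, the last holds). Time passes only in rows, so rows that do not move let the fingers close. It gives the time, the measured TCP pose, the force, the opening and the grip force at its end, in the units of the state.
- bot.get_obs(): the state, without advancing time (a new reading comes with each control period).
- bot.read_camera(name): name is "scene" or "top" or "wrist"; returns (picture, depth): 480x640x3 uint8, blue, green, red; 480x640 float32, m along the optical axis (not along the pixel's ray), 0 where there is no reading.
- bot.camera_model(name): a dict with "intrinsics" (3x3 intrinsics, pixels), "dist_coeffs" ([k1, k2, p1, p2, k3] as OpenCV has them; the pictures are not rectified), "R" (3x3) and "t" (3): a world point X has camera coordinates R X + t. Camera axes: x right, y down, z forward; pixel columns grow to the right and rows downward; lengths in m; the calibration is good to about 2 mm. A picture is of the moment at which its call begins: read the wrist's pose just before it. camera_model takes no time and is no camera call; for the wrist camera it gives the pose at the moment of the call.
- bot.hand_in(): hands the job in; it is judged then, once.
Trained networks look in the newest picture that a camera, given by its name, has taken for a name from the list of things; names that differ only in an ending like _2 or _b are one class to them, and where a whole thing is asked for, a point or a joint stands for the part that bears it (a point fixed in the world has none). Each returns a list of dicts, best first, with "score" (0 to 1); they miss things now and then, are a little off and sometimes report something else, mostly with a low value. They report only what shows in the picture. A call takes as long as a camera call. They do not tell look-alikes from the thing itself.
- bot.boxes_of(name, camera): "at" ([column, row] in pixels, amid what is visible of it).
- bot.trace(name, camera): "mask" (480x640 bool, what is visible of it) and "at" ([column, row] in pixels, amid what is visible of it).
- bot.pinpoint(name, camera): "at" ([column, row] in pixels: a listed point, or the origin of a listed thing).
The state is a dict: "t": time; "q": joint angles; "joint_vel": joint speeds; "joint_torque": joint torques, N m; "eef_pos": TCP position; "tool_rot": TCP orientation; "contact_force": force on the tool from outside, world axes, zero at the start; "torque": the same for the moment, N m; "gripper_width": opening from 0.0 (shut) to 1.0 (fully open); "grasp_force": force on a finger pad.
Only numpy, scipy, OpenCV 4.12 (cv2) and the standard library are available. Lean on these libraries where they do the work, as an engineer would, in place of code of your own. Each camera call takes 0.05 s, during which the arm holds its last target. There are 200 camera calls.

## Task

A label is to be wrapped round the tall glass spice jar next, so it must turn true in the labelling jig. Stand the jar upright on the jig's base plate, in the gap between the sliding jaw and the two rollers, and let go of it; then slide the jaw by its handle until it has nudged the jar home against both rollers, and leave it so, let go of, with the jaw and both rollers all still bearing on the glass. Feel for the contact: the jaw slides stiffly and must press firmly, but never squeeze the glass with more than 12 N; leave the other things on the table where they are.

Things in the scene. Friction and masses are not known exactly. Their poses are not given: they have to be found in the camera images.
- jar_center (a point): centre, half-way up, of the glass spice jar with the broad screw cap: round, 45 mm across and 108 mm tall, about 0.13 kg; the cap is its top 21 mm, also 45 mm across. z is up along the jar. It starts upright on the table to the right of the jig, seen from the robot
- label_jig: bench labelling jig, fixed: steel plate 205 x 104 mm, its top 14 mm over the table. Origin at table height, on the axis that the jar takes when both rollers are set to the middle of their slots; +x runs from the jaw to the rollers, +y left, z up. The plate reaches from x -165 to +40 mm. Guide rods, end blocks and jaw carriage, up to 33 mm over the plate, lie between x -160 and -56 mm; the bay for the jar is from there to the rollers
- slot_left: slot in the jig's plate at its x +15, y +26 mm (origin: slot's middle, level with the plate's top; fixed). In it stands an upright free-turning plastic roller, 16 mm across and 61 mm tall with its nut, locked anywhere from 8 mm before to 8 mm beyond the slot's middle along the jig's x. Where it is set differs from time to time and is not reported: see or feel it
- slot_right: the same slot with its own roller at the jig's x +15, y -26 mm, set independently of the left one. The gap between the rollers is about 37 mm, so the jar cannot pass; pushed along x it rolls round the first roller it meets until it touches both. Seated, its axis is up to 8 mm from the jig's origin along x and up to 5 mm along y
- jaw_handle (a point): centre of the upright black handle of the sliding jaw: 22 mm along the jig's x, 14 mm across, 36 mm tall, its top 92 mm over the plate (106 mm over the table). The jaw's flat smooth pad (46 mm wide, 21 to 49 mm over the plate) has its face 70 mm from this point towards the rollers; the pad is rigid
- jaw (a joint): travel of the jaw towards the rollers in m, 0 (fully open) to 0.042 (stop). At 0 the pad's face is at the jig's x -52.5 mm; somewhere from 0.022 to 0.038, as the rollers are set, it bears on the seated jar. It slides with about 5 N of friction and stays where it is left, holding up to that much pressure on the jar; it is rigid, so against the seated jar the force rises steeply
- steel_cup_3: small open steel cup, 68 mm wide, 42 mm tall, near the front edge; origin under its centre; not needed
- sauce_pot: lidded plastic portion pot, 53 mm wide, 36 mm tall; origin under its centre; not needed
- teaspoon: teaspoon lying on the table, 132 mm long; origin under its centre; not needed
- tongs: steel tongs, 317 mm long, at the left; origin under the centre; not needed
- rice_tub: flat lidded food tub, 103 x 144 x 56 mm, at the left; origin under its centre; not needed
Things that resemble listed ones, but are neither listed nor needed, are in the scene too. Leave any blue or purple look-alike of the part that bears jar_center alone.

How it is judged:
On the way, in this order (a step that is already met when the one before it is completed fails the run):
1. the jar stands upright on the jig's plate between the jaw and the rollers, let go of and not yet pressed by the jaw (angle between jar_center's own z axis and vertical below 0.06 rad and z of jar_center in the frame of label_jig between 0.064 and 0.072 m and x of jar_center in the frame of label_jig between -0.035 and 0.01 m and y of jar_center in the frame of label_jig between -0.02 and 0.02 m and contact force between spice_jar and the fingers below 0.1 N and contact force between spice_jar and jaw below 0.7 N), for 0.2 s.
2. the jaw has pushed the jar home: jaw and both rollers bear on it (contact force between spice_jar and slot_left above 0.7 N and contact force between spice_jar and slot_right above 0.7 N and contact force between spice_jar and jaw above 1.2 N), for 0.2 s.
At the end, for the whole second after the job is handed in: the jar stands upright (within 0.06 rad) and still on the jig's plate, within 12 mm of the jig's origin, let go of, with the jaw bearing on it by more than 1.2 N and each roller by more than 0.7 N (all of step 2 and angle between jar_center's own z axis and vertical below 0.06 rad and z of jar_center in the frame of label_jig between 0.064 and 0.072 m and horizontal distance between jar_center and label_jig below 0.012 m and linear speed of spice_jar below 0.01 m/s); the robot touches nothing.
It fails at once if the jar is squeezed too hard in the jig (over 12 N from the jaw or over 12 N on a roller) (contact force between spice_jar and jaw above 12 N or contact force between spice_jar and slot_left above 12 N or contact force between spice_jar and slot_right above 12 N).
It fails at once if the jar is knocked over (angle between jar_center's own z axis and vertical above 0.6 rad).
It fails at once if another thing on the table is shifted by over 3 cm (distance of any of steel_cup_3, sauce_pot, teaspoon, tongs, rice_tub from where it was at the start of the episode above 0.03 m).
It also fails if it takes over 58 s, if anything falls off the work surface, if the arm or the gripper's body presses on something with over 40 N, if the wrist force passes 120 N, or if a joint passes its speed limit or range.

## Working session

There is one attempt and no reset: what is moved stays moved. The work goes in short steps, Python scripts to look and compute and a shell command to move; the robot and the scene stay as the last step left them, time stands still between calls to the robot, and variables do not carry over. Pictures are saved under pics/ and viewed, at most 10 in all, crops included, and the job is handed in when it is done.

```bash
mkdir -p pics; cat > h.py <<'E'
import numpy as np, cv2
from station import bot
def ray(cam,px,M=None):
    M=M or bot.camera_model(cam)
    K=np.array(M["intrinsics"]);D=np.array(M["dist_coeffs"])
    u=cv2.undistortPoints(np.array(px,float).reshape(-1,1,2),K,D).reshape(-1,2)
    R=np.array(M["R"]);t=np.array(M["t"]).ravel()
    d=np.c_[u,np.ones(len(u))]@R
    return -R.T@t,d
def onz(cam,px,z,M=None):
    c,d=ray(cam,px,M); return c+d*((z-c[2])/d[:,2])[:,None]
def depthpt(cam,px,dep,M=None):
    c,d=ray(cam,px,M); p=np.array(px).reshape(-1,2).astype(int)
    return c+d*dep[p[:,1],p[:,0]][:,None]
def proj(cam,X,M=None):
    M=M or bot.camera_model(cam)
    return cv2.projectPoints(np.array(X,float).reshape(-1,1,3),cv2.Rodrigues(np.array(M["R"],float))[0],np.array(M["t"],float),np.array(M["intrinsics"]),np.array(M["dist_coeffs"]))[0].reshape(-1,2)
E
python3 - <<'E'
from h import *
o=bot.get_obs();print(o["t"],o["eef_pos"],o["tool_rot"],o["contact_force"])
for c in("scene","top"):
    im,d=bot.read_camera(c);cv2.imwrite(f"pics/{c}0.png",im);np.save(c+"d",d)
    M=bot.camera_model(c);print(c,"pos",-np.array(M["R"]).T@np.array(M["t"]).ravel())
    for n in("jar_center","label_jig","slot_left","slot_right","jaw_handle"):
        for r in bot.pinpoint(n,c)[:3]:
            p=depthpt(c,[r["at"]],d)[0];print(c,n,np.round(r["at"],1),round(r["score"],2),np.round(p,3))
E
```

```text
0.0 [0.27498332 0.6161313  0.40370982] [-1.25877240e-04  2.08350353e-01  9.78053816e-01 -9.20335244e-04] [-0.63183189 -0.27058774  0.15916419]
scene pos [-0.07307617 -0.90915983  0.74144661]
scene jar_center [418.5 326.9] 0.97 [ 0.486 -0.371  0.071]
scene jar_center [437.  356.7] 0.96 [ 0.455 -0.452  0.079]
scene jar_center [388.4 351.7] 0.88 [ 0.394 -0.397  0.078]
scene label_jig [338.1 225.9] 0.75 [0.622 0.088 0.009]
scene label_jig [446.7 298.7] 0.65 [ 0.583 -0.343  0.075]
scene slot_left [332.1 220.5] 0.72 [0.583 0.057 0.053]
scene slot_right [348.1 222.8] 0.52 [0.638 0.065 0.024]
scene jaw_handle [307.  216.7] 0.9 [0.503 0.045 0.095]
top pos [ 0.26380192 -0.04490571  1.74633519]
top jar_center [426.5 213.9] 0.77 [ 0.588 -0.32   0.111]
top jar_center [464.8 258.4] 0.76 [ 0.462 -0.424  0.108]
top jar_center [337.5 233. ] 0.71 [ 0.536 -0.07   0.104]
top label_jig [283.5 213.9] 0.62 [0.609 0.089 0.015]
top slot_left [269.7 203.4] 0.42 [0.628 0.125 0.076]
top slot_right [285.6 195.8] 0.37 [0.665 0.084 0.012]
top jaw_handle [296.9 243.4] 0.97 [0.508 0.045 0.098]
```

View pics/scene0.png

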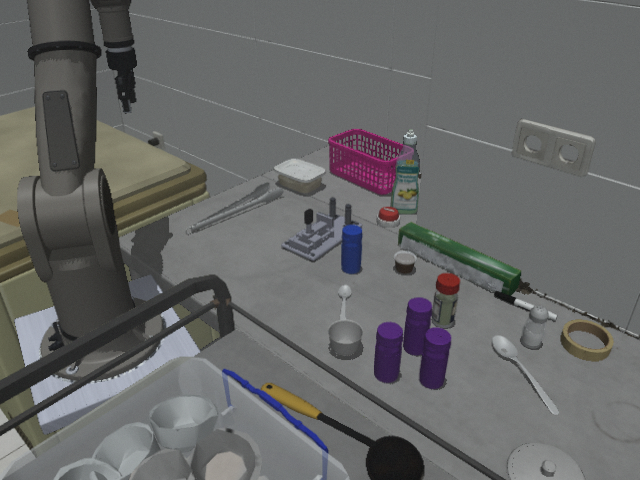

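View pics/top0.png

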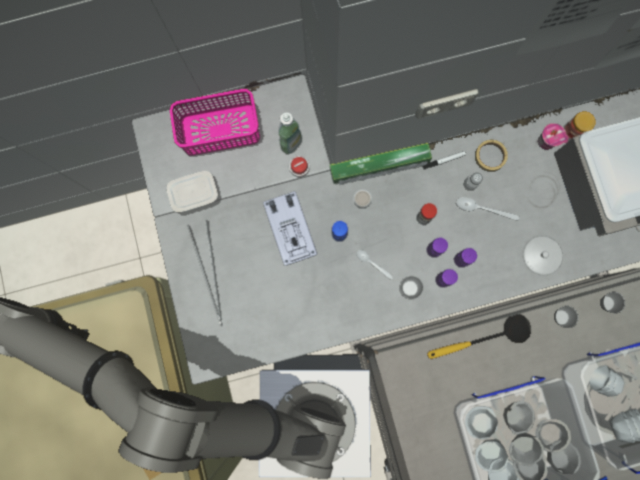

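```bash
python3 - <<'E'
from h import *
im=cv2.imread("pics/scene0.png");t=cv2.imread("pics/top0.png")
a=cv2.resize(im[255:345,390:510],(400,300),interpolation=3);b=cv2.resize(t[180:270,250:370],(400,300),interpolation=3)
cv2.imwrite("pics/crop1.png",np.hstack([a,b]))
d=np.load("topd.npy");print(depthpt("top",[[428,211],[428,213],[427,215],[340,230]],d))
hsv=cv2.cvtColor(t,cv2.COLOR_BGR2HSV);m=((hsv[...,0]<10)|(hsv[...,0]>170))&(hsv[...,1]>120)&(hsv[...,2]>80)
m[:190]=0;m[235:]=0;m[:,:410]=0;m[:,445:]=0
v,u=np.nonzero(m);P=depthpt("top",np.c_[u,v],d);P=P[P[:,2]>.1];print(len(P),(P.max(0)+P.min(0))/2,P.max(0)-P.min(0))
# scene cap
d=np.load("scened.npy")
hsv=cv2.cvtColor(im,cv2.COLOR_BGR2HSV);m=((hsv[...,0]<10)|(hsv[...,0]>170))&(hsv[...,1]>120)&(hsv[...,2]>60)
m[:265]=0;m[305:]=0;m[:,:425]=0;m[:,470:]=0
v,u=np.nonzero(m);P=depthpt("scene",np.c_[u,v],d);P=P[P[:,2]>.105];print(len(P),(P.max(0)+P.min(0))/2,P.max(0)-P.min(0))
E
```

```text
[[ 0.59580158 -0.32433241  0.11306121]
 [ 0.5903518  -0.32439629  0.11169645]
 [ 0.58514655 -0.32185415  0.10912995]
 [ 0.54367929 -0.07693611  0.10766566]]
173 [ 0.597488   -0.32716559  0.1092617 ] [0.04007809 0.04293577 0.01826959]
236 [ 0.27213851 -0.60771354  0.42327521] [0.69042937 0.60289258 0.63634281]
```

View pics/crop1.png

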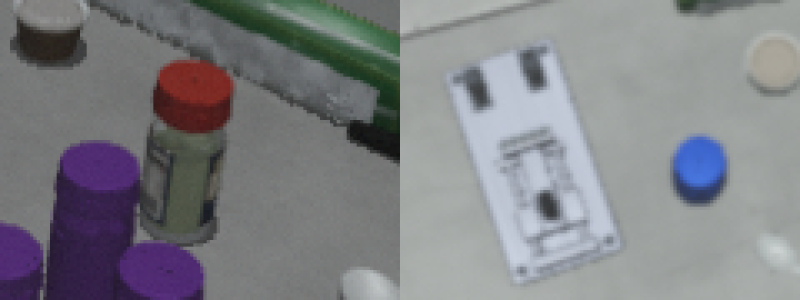

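The red-capped glass jar at scene (446,300) / top (428,213) is the thing wanted. The things it could be taken for are blue (351,248), purple (388,351), (418,327) and (435,357), and the shaker (534,328). The close crop shows clear glass with a label and a broad red cap. The jig's plate, with its rollers and handle, is in the right half. Next I look at the jig from the wrist camera.

```bash
cat >> h.py <<'E'
from scipy.spatial.transform import Rotation as Ro
def go(target,yaw=None):
    """target: TCP xyz; yaw: world heading (deg) wanted of tool y (mod 180)"""
    o=bot.get_obs();q=o["tool_rot"];R=Ro.from_quat([q[1],q[2],q[3],q[0]]).as_matrix()
    s=R.T@(np.array(target)-o["eef_pos"]);h=np.degrees(np.arctan2(R[1,1],R[0,1]))
    out="shift tool xyz mm "+str(np.round(s*1e3,1))+f" tool-y heading {h:.2f}"
    if yaw is not None: out+=f" turn about tool z {-((yaw-h+90)%180-90):.2f}"
    print(out,"tcp",np.round(o["eef_pos"],4),"t",o["t"],"F",np.round(o["contact_force"],2))
E
python3 - <<'E'
from h import *
M=bot.camera_model("wrist");c=-np.array(M["R"]).T@np.array(M["t"]).ravel();print(c,np.array(M["R"])[2],M["intrinsics"])
o=bot.get_obs();print(o["q"]);off=c-o["eef_pos"];print(off)
go([0.56,0.05,0.404])
E
```

```text
[0.21180232 0.64426815 0.37333063] [ 0.25162917 -0.11365826 -0.96112671] [[370.80477558   0.         317.53620727]
 [  0.         370.80477558 239.89804694]
 [  0.           0.           1.        ]]
[-1.25909585  0.47696241  0.02239644  1.55544047 -0.01147742  1.1092512
 -0.08310874]
[-0.06331219  0.0278761  -0.03138531]
shift tool xyz mm [-491.  -401.1    0.7] tool-y heading 65.95 tcp [0.2751 0.6164 0.4047] t 0.6 F [-0.41 -0.68 -0.49]
```

```bash
python3 -m pendant '[[0.0854,-0.029,-0.024,0,0],[0.0854,-0.029,-0.024,0,0],[0.0854,-0.029,-0.024,0,0],[0.0854,-0.029,-0.024,0,0],[0.0854,-0.029,-0.024,0,0],[0.0854,-0.029,-0.024,0,0],[0.0854,-0.029,-0.024,0,0],[0.0854,-0.029,-0.024,0,0],[0.0854,-0.029,-0.024,0,0],[0.0854,-0.029,-0.024,0,0],[0.0854,-0.029,-0.024,0,0],[0.0854,-0.029,-0.024,0,0]]'
python3 -m pendant '[[0.0854,-0.029,-0.024,0,0],[0.0854,-0.029,-0.024,0,0],[0.0854,-0.029,-0.024,0,0],[0.0854,-0.029,-0.024,0,0],[0.0854,-0.02,-0.014,0,0],[0.0854,0,0,0,0],[0.0854,0,0,0,0]]'
python3 - <<'E'
from h import *
go([0.56,0.05,0.404])
im,d=bot.read_camera("wrist");cv2.imwrite("pics/w1.png",im);np.save("w1d",d)
M=bot.camera_model("wrist");np.save("w1M",M,allow_pickle=True)
for n in("label_jig","slot_left","slot_right","jaw_handle"):
    for r in bot.pinpoint(n,"wrist")[:2]:
        z={"label_jig":0,"jaw_handle":.088}.get(n,.014)
        print(n,np.round(r["at"],1),round(r["score"],2),onz("wrist",[r["at"]],z)[0],depthpt("wrist",[r["at"]],d)[0])
E
```

```text
t: 1.6
eef_pos: [0.476, 0.2098, 0.4051]
tool_rot: [0.0, 0.208, 0.978, 0.0]
contact_force: [0.3, 0.8, -0.6]
gripper_width: 1.002
grasp_force: 0.0
t: 2.18
eef_pos: [0.5553, 0.0541, 0.4048]
tool_rot: [0.0, 0.21, 0.978, -0.0]
contact_force: [-0.2, 0.4, 0.4]
gripper_width: 1.0
grasp_force: 0.0
shift tool xyz mm [-6.  -1.8  0.8] tool-y heading 65.74 tcp [0.5553 0.0541 0.4048] t 2.1833 F [-0.16  0.44  0.39]
label_jig [377.2 250. ] 0.62 [0.62455644 0.09383459 0.        ] [0.61973961 0.0934972  0.01348379]
slot_left [408.5 248.4] 0.55 [0.63078146 0.12389708 0.014     ] [0.6211291  0.12120147 0.03882089]
slot_left [374.3 249.1] 0.21 [0.61730317 0.09166471 0.014     ] [0.6178443  0.0916938  0.01245992]
slot_right [376.1 283.8] 0.74 [0.65351707 0.07964182 0.014     ] [0.63707092 0.08018162 0.05036616]
jaw_handle [291.7 177.3] 0.93 [0.51219852 0.05359016 0.088     ] [0.51090233 0.05550971 0.10549268]
```

View pics/w1.png

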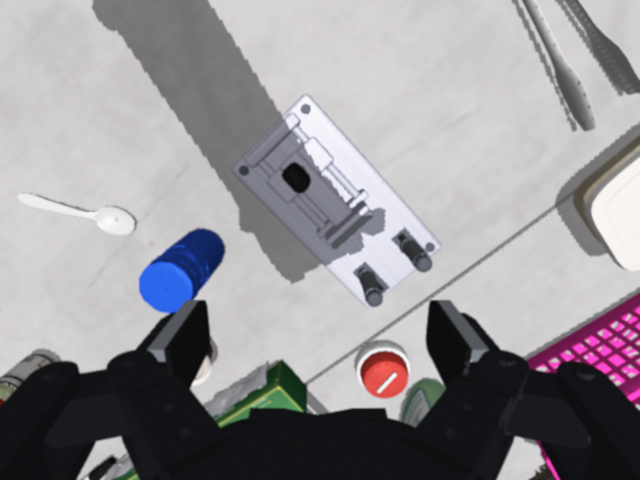

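The picture shows the jig: plate corners at (307,95), (440,245), (374,306) and (233,170), handle at (295,177), rollers with tops near (422,263) and (373,298).

```bash
cat > jig.py <<'E'
from h import *
def fit(d,M,verbose=True):
    v,u=np.mgrid[80:330,215:460];px=np.c_[u.ravel(),v.ravel()]
    P=depthpt("wrist",px,d,M);P=P[d[px[:,1],px[:,0]]>.1]
    return P
if __name__=="__main__":
    d=np.load("w1d.npy");M=np.load("w1M.npy",allow_pickle=True).item();P=fit(d,M)
    im=cv2.imread("pics/w1.png")
    t=P[(P[:,2]<.005)];print("table z",np.median(t[:,2]))
    c=onz("wrist",[[307,95],[440,245],[374,306],[233,170]],.014,M);print("corners",c)
    near=np.linalg.norm(P[:,:2]-[.58,.075],axis=1)<.16
    Q=P[near&(P[:,2]>.008)&(P[:,2]<.02)];print("plate z",np.median(Q[:,2]))
    (cx,cy),wh,a=cv2.minAreaRect(Q[:,:2].astype(np.float32)*1000);print("rect",cx,cy,wh,a)
    ce=c.mean(0)[:2];ax=((c[1]+c[2])-(c[0]+c[3]))[:2];ax/=np.linalg.norm(ax)
    print("hand fit centre",ce,"angle",np.degrees(np.arctan2(ax[1],ax[0])),"origin",ce+.0625*ax, "L,W",np.linalg.norm((c[1]+c[2]-c[0]-c[3])[:2])/2,np.linalg.norm((c[1]-c[2])[:2]),np.linalg.norm((c[0]-c[3])[:2]))
    org=ce+.0625*ax;ay=np.array([-ax[1],ax[0]])
    L=np.c_[(P[:,:2]-org)@ax,(P[:,:2]-org)@ay,P[:,2]]*1000
    for s in(1,-1):
        R=L[(abs(L[:,1]-26*s)<16)&(abs(L[:,0]-15)<22)&(L[:,2]>66)&(L[:,2]<82)]
        print("roller",s,len(R),R.min(0),R.max(0),np.median(R,axis=0))
    H=L[(L[:,2]>97)&(L[:,2]<115)];print("handle",len(H),H.min(0),H.max(0),np.median(H,axis=0))
E
python3 jig.py
```

```text
table z 0.0004867756731286865
corners [[ 0.45564762  0.08864972  0.014     ]
 [ 0.64125603  0.15297427  0.014     ]
 [ 0.67695277  0.06630908  0.014     ]
 [ 0.48849603 -0.00450537  0.014     ]]
plate z 0.013117567875411157
rect 577.2337646484375 38.90148162841797 (204.6338348388672, 177.5693359375) 19.110107421875
hand fit centre [0.56558811 0.07585692] angle 19.86333177168058 origin [0.62436972 0.09709303] L,W 0.19886382908174305 0.0937289292459989 0.098776959443266
roller 1 233 [ 4.04577926 16.73216292 66.12104449] [19.28781719 30.7971484  75.35718354] [10.01602967 23.75731311 73.27062495]
roller -1 236 [ -0.46825319 -36.33850586  66.0196881 ] [ 13.99837784 -20.85990836  75.52474246] [  4.99848536 -28.43871524  73.1835248 ]
handle 515 [-128.93394451   -8.61486966   97.79937176] [-107.31577799    5.42477891  106.97473642] [-118.43639163   -0.88367293  104.15897161]
```

```bash
cat > jig2.py <<'E'
from h import *
import sys
def plate(d,M,org,deg,zsh=0):
    v,u=np.mgrid[0:480,0:640];px=np.c_[u.ravel(),v.ravel()]
    P=depthpt("wrist",px,d,M);P=P[d.ravel()>.1]
    for it in range(4):
        ax=np.array([np.cos(np.radians(deg)),np.sin(np.radians(deg))]);ay=np.array([-ax[1],ax[0]])
        L=np.c_[(P[:,:2]-org)@ax,(P[:,:2]-org)@ay,P[:,2]]*1000
        T=L[(L[:,2]>7)&(L[:,2]<19)]
        T=T[(T[:,0]>-180)&(T[:,0]<55)&(abs(T[:,1])<62)]
        e={}
        def edge(i,j,bins,sgn):
            r=[]
            for b in bins:
                s=T[abs(T[:,j]-b)<2.5]
                s=s[(s[:,i]*sgn>(20 if i==1 else (-1e9)))] if len(s) else s
                if len(s)>3: r.append((b,(np.max if sgn>0 else np.min)(s[:,i])))
            r=np.array(r);m=abs(r[:,1]-np.median(r[:,1]))<3;return r[m]
        hi=edge(1,0,range(-145,30,5),1);lo=edge(1,0,range(-145,30,5),-1)
        xf=edge(0,1,range(-40,41,5),1);xb=edge(0,1,range(-40,41,5),-1)
        sl=[np.polyfit(h[:,0],h[:,1],1)[0] for h in(hi,lo)]
        m=[np.median(h[:,1]) for h in(xb,xf,lo,hi)]
        print("edges x",m[:2],"y",m[2:],"slopes",sl)
        deg+=np.degrees(np.mean(sl));org=org+ax*((m[0]+m[1])/2+62.5)/1e3+ay*(m[2]+m[3])/2e3
    print("origin",org,"deg",deg);return org,deg,P
def parts(P,org,deg):
    ax=np.array([np.cos(np.radians(deg)),np.sin(np.radians(deg))]);ay=np.array([-ax[1],ax[0]])
    L=np.c_[(P[:,:2]-org)@ax,(P[:,:2]-org)@ay,P[:,2]]*1000
    for s in(1,-1):
        R=L[(abs(L[:,1]-26*s)<16)&(abs(L[:,0]-15)<22)&(L[:,2]>71)&(L[:,2]<79)]
        print("roller",s,len(R),R.min(0),R.max(0),(R.min(0)+R.max(0))/2)
    H=L[(L[:,2]>97)&(L[:,2]<115)&(abs(L[:,1])<15)&(abs(L[:,0]+110)<40)];print("handle",(H.min(0)+H.max(0))/2,H.max(0)-H.min(0))
    return L
if __name__=="__main__":
    d=np.load("w1d.npy");M=np.load("w1M.npy",allow_pickle=True).item()
    o,g,P=plate(d,M,np.array([.6244,.0971]),19.9);L=parts(P,o,g)
    K=L[(L[:,2]>40)&(L[:,2]<68)&(abs(L[:,1])<20)&(L[:,0]<0)&(L[:,0]>-80)]
    print("pad x",np.percentile(K[:,0],[1,50,99]),len(K))
E
python3 jig2.py
```

```text
edges x [np.float64(-165.62290835812104), np.float64(38.12497690098778)] y [np.float64(-52.94771608882911), np.float64(49.59543953483692)] slopes [np.float64(-0.014538274724094462), np.float64(-0.011965868524006825)]
edges x [np.float64(-164.53265859107506), np.float64(39.46713927434672)] y [np.float64(-52.2640234129334), np.float64(50.64957580417849)] slopes [np.float64(-0.0009902503256922987), np.float64(0.001802648772020034)]
edges x [np.float64(-164.4909420377871), np.float64(39.494986448604365)] y [np.float64(-51.41060665271843), np.float64(51.450438359729766)] slopes [np.float64(-0.0013951894036536663), np.float64(0.0013937040415211892)]
edges x [np.float64(-164.49298062965818), np.float64(39.49295936146263)] y [np.float64(-51.43060697312337), np.float64(51.430534143163555)] slopes [np.float64(-0.0013944490267842353), np.float64(0.0013944519475088987)]
origin [0.62402524 0.09434492] deg 19.163943258447578
roller 1 199 [ 5.4352706  19.50212316 71.0534434 ] [20.23786161 32.92679345 75.35718354] [12.8365661  26.2144583  73.20531347]
roller -1 200 [  1.11314707 -33.30350474  71.0053386 ] [ 15.57679118 -19.37216213  75.52474246] [  8.34496913 -26.33783344  73.26504053]
handle [-116.87136939   -0.59581937  102.38705409] [21.61074524 14.0939729   9.17536466]
pad x [-79.42614473 -59.13397459 -47.72886383] 1365
```

```bash
python3 -m pendant '[[0.0854,0,0,0,-7],[0.0854,0,0,0,-7],[0.0854,0,0,0,-7],[0.0854,0,0,0,-7],[0.0854,0,0,0,-7],[0.0854,0,0,0,-7],[0.0854,0,0,0,-1.4],[0.0854,0,0,0,0],[0.0854,0,0,0,0]]'
python3 - <<'E'
from h import *
go([0.592,-0.326,0.36],109.2)
E
```

```text
t: 3.18
eef_pos: [0.5547, 0.0561, 0.4047]
tool_rot: [-0.0, -0.167, 0.986, 0.0]
contact_force: [-0.3, 0.3, -0.3]
gripper_width: 0.999
grasp_force: 0.0
shift tool xyz mm [  90.5 -373.2   44.7] tool-y heading 109.20 turn about tool z 0.00 tcp [0.5547 0.0561 0.4047] t 3.1833 F [-0.27  0.29 -0.29]
```

```bash
python3 -m pendant '[[0.0854,0.009,-0.0373,0.0045,0],[0.0854,0.009,-0.0373,0.0045,0],[0.0854,0.009,-0.0373,0.0045,0],[0.0854,0.009,-0.0373,0.0045,0],[0.0854,0.009,-0.0373,0.0045,0],[0.0854,0.009,-0.0373,0.0045,0],[0.0854,0.009,-0.0373,0.0045,0],[0.0854,0.009,-0.0373,0.0045,0],[0.0854,0.009,-0.0373,0.0045,0],[0.0854,0.009,-0.0373,0.0045,0],[0.0854,0,0,0,0],[0.0854,0,0,0,0]]'
python3 - <<'E'
from h import *
im,d=bot.read_camera("wrist");M=bot.camera_model("wrist");cv2.imwrite("pics/w2.png",im)
v,u=np.mgrid[0:480,0:640];px=np.c_[u.ravel(),v.ravel()];P=depthpt("wrist",px,d,M)
hsv=cv2.cvtColor(im,cv2.COLOR_BGR2HSV).reshape(-1,3);red=((hsv[:,0]<12)|(hsv[:,0]>168))&(hsv[:,1]>110)&(d.ravel()>.1)
Q=P[red&(P[:,2]>.09)&(P[:,2]<.115)&(np.linalg.norm(P[:,:2]-[.592,-.326],axis=1)<.05)]
print(len(Q),np.median(Q[:,2]),Q.max(0),Q.min(0));T=Q[Q[:,2]>.104]
c,r=cv2.minEnclosingCircle(T[:,:2].astype(np.float32));print(c,r,"mid",(T.max(0)+T.min(0))/2)
go([c[0],c[1],.248],109.2)
# tall things close by
N=P[(d.ravel()>.1)&(P[:,2]>.06)&(P[:,2]<.2)&(np.linalg.norm(P[:,:2]-c,axis=1)>.035)&(np.linalg.norm(P[:,:2]-c,axis=1)<.1)]
print(len(N),N.min(0) if len(N) else 0,N.max(0) if len(N) else 0)
E
```

```text
t: 4.18
eef_pos: [0.5926, -0.3288, 0.359]
tool_rot: [-0.001, -0.165, 0.986, -0.001]
contact_force: [0.3, -0.3, 1.3]
gripper_width: 1.001
grasp_force: 0.0
3912 0.10670707959307658 [ 0.62003366 -0.30444914  0.10912541] [ 0.57553084 -0.34823314  0.09002937]
(0.5983808040618896, -0.3258596360683441) 0.022074539214372635 mid [ 0.59834335 -0.32587995  0.10657305]
shift tool xyz mm [ -5.   -1.2 111.2] tool-y heading 109.16 turn about tool z -0.04 tcp [ 0.5934 -0.3264  0.3592] t 4.2333 F [ 0.22  1.32 -0.47]
2427 [ 0.49876765 -0.37334668  0.06175225] [ 0.61691901 -0.28352686  0.19999588]
```

View pics/w2.png

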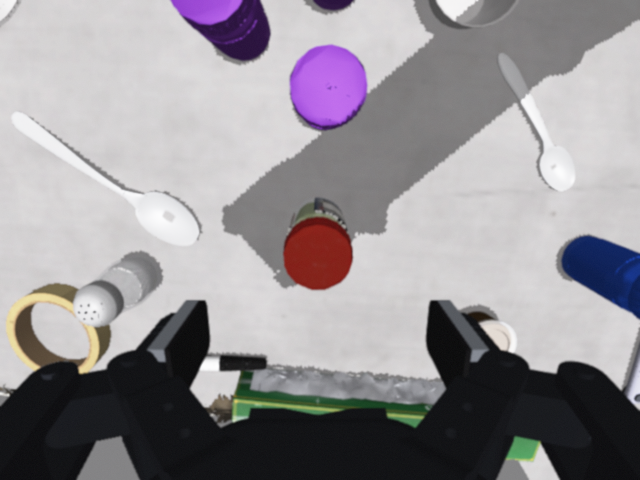

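The red-capped jar is centred between the fingers at (318,254), and nothing stands in the way of the fingers; the nearest purple jar (328,85) is clear.

```bash
python3 -m pendant '[[0.0854,-0.005,-0.001,0,0],[0.0854,0,0,0.02,0],[0.0854,0,0,0.02,0],[0.0854,0,0,0.02,0],[0.0854,0,0,0.02,0],[0.0854,0,0,0.02,0],[0.0854,0,0,0.011,0],[0.0854,0,0,0,0],[0.0854,0,0,0,0]]' 25
python3 -m pendant '[[0.0,0,0,0,0],[0.0,0,0,0,0],[0.0,0,0,0,0],[0.0,0,0,0,0],[0.0,0,0,0,0],[0.0,0,0,0,0],[0,0,0,0,0],[0,0,0,0,0]]' 25
python3 -c "
from h import *
go([0.5984,-0.3259,.248],109.2)"
```

```text
t: 4.98
eef_pos: [0.5992, -0.3241, 0.2488]
tool_rot: [-0.0, -0.169, 0.986, 0.0]
contact_force: [-1.1, -0.7, 1.1]
gripper_width: 0.998
grasp_force: 0.0
t: 5.65
eef_pos: [0.599, -0.3257, 0.2499]
tool_rot: [0.001, -0.168, 0.986, -0.0]
contact_force: [-0.5, -0.1, 5.1]
gripper_width: 0.518
grasp_force: 25.4
shift tool xyz mm [ 0.6 -0.   1.9] tool-y heading 109.33 turn about tool z 0.13 tcp [ 0.599  -0.3257  0.2499] t 5.65 F [-0.47 -0.12  5.07]
```

```bash
python3 -m pendant '[[0.0,0,0,-0.01,0],[0.0,0,0,-0.02,0],[0,0,0,-0.025,0],[0,0,0,-0.025,0],[0,0,0,-0.025,0],[0,0,0,-0.02,0],[0,0,0,-0.01,0],[0,0,0,0,0],[0,0,0,0,0]]'
python3 -c "
from h import *
go([0.6095,0.0903,.383],109.16)"
```

```text
t: 6.4
eef_pos: [0.5983, -0.3252, 0.3833]
tool_rot: [-0.0, -0.168, 0.986, 0.0]
contact_force: [-0.4, -0.8, -2.5]
gripper_width: 0.516
grasp_force: 26.0
shift tool xyz mm [-148.2  388.3    0.4] tool-y heading 109.35 turn about tool z 0.19 tcp [ 0.5983 -0.3252  0.3833] t 6.4 F [-0.36 -0.78 -2.53]
```

```bash
python3 -m pendant '[[0.0,-0.006,0.015,0,0],[0.0,-0.012,0.032,0,0],[0.0,-0.014,0.036,0,0],[0.0,-0.014,0.036,0,0],[0.0,-0.014,0.036,0,0],[0.0,-0.014,0.036,0,0],[0.0,-0.014,0.036,0,0],[0.0,-0.014,0.036,0,0],[0.0,-0.014,0.036,0,0],[0.0,-0.014,0.036,0,0],[0.0,-0.012,0.032,0,0],[0.0,-0.006,0.021,0,0.2]]'
python3 -m pendant '[[0.0,0,0,0,0],[0,0,0,0,0],[0,0,0,0,0]]'
python3 - <<'E'
from h import *
go([0.6095,0.0903,.3],109.16)
im,d=bot.read_camera("wrist");M=bot.camera_model("wrist");cv2.imwrite("pics/w3.png",im);np.save("w3d",d);np.save("w3M",M,allow_pickle=True)
E
```

```text
t: 7.4
eef_pos: [0.6083, 0.0958, 0.3816]
tool_rot: [-0.002, -0.169, 0.986, 0.001]
contact_force: [-0.5, 0.6, -1.5]
gripper_width: 0.515
grasp_force: 26.1
t: 7.65
eef_pos: [0.609, 0.0895, 0.3823]
tool_rot: [-0.001, -0.166, 0.986, -0.0]
contact_force: [0.3, -0.5, -1.0]
gripper_width: 0.514
grasp_force: 26.1
shift tool xyz mm [-0.9  0.7 82.3] tool-y heading 109.14 turn about tool z -0.02 tcp [0.609  0.0895 0.3823] t 7.65 F [ 0.34 -0.46 -0.96]
```

View pics/w3.png

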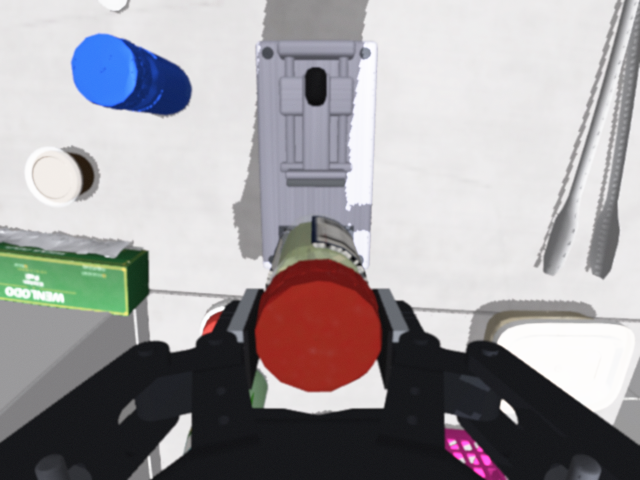

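The jar is held straight (cap at (320,325)) over the bay between pad (316,177) and rollers. I lower it, checking the force on the way.

```bash
python3 -m pendant '[[0,0,0,0.01,0],[0,0,0,0.015,0],[0,0,0,0.015,0],[0,0,0,0.012,0],[0,0,0,0.01,0],[0,0,0,0.008,0],[0,0,0,0.008,0],[0,0,0,0,0],[0,0,0,0,0]]'
python3 -m pendant '[[0,0,0,0.01,0],[0,0,0,0.008,0],[0,0,0,0.006,0],[0,0,0,0.004,0],[0,0,0,0.002,0],[0,0,0,0.002,0],[0,0,0,0,0],[0,0,0,0,0]]'
```

```text
t: 8.45
eef_pos: [0.6097, 0.0897, 0.3055]
tool_rot: [-0.0, -0.166, 0.986, -0.0]
contact_force: [0.3, 0.3, -1.9]
gripper_width: 0.518
grasp_force: 26.1
t: 9.12
eef_pos: [0.6098, 0.0898, 0.2738]
tool_rot: [0.0, -0.166, 0.986, 0.0]
contact_force: [-0.4, 0.3, -1.7]
gripper_width: 0.514
grasp_force: 26.1
```

```bash
python3 -m pendant '[[0,0,0,0.003,0],[0,0,0,0.002,0],[0,0,0,0.002,0],[0,0,0,0,0],[0,0,0,0,0]]'
python3 -m pendant '[[0,0,0,0.001,0],[0,0,0,0.001,0],[0,0,0,0,0],[0,0,0,0,0]]'
```

```text
t: 9.53
eef_pos: [0.6096, 0.0898, 0.2665]
tool_rot: [-0.0, -0.166, 0.986, 0.0]
contact_force: [-0.0, -0.7, -1.0]
gripper_width: 0.518
grasp_force: 26.1
t: 9.87
eef_pos: [0.6097, 0.0898, 0.2647]
tool_rot: [-0.0, -0.166, 0.986, 0.0]
contact_force: [0.2, -0.1, -1.0]
gripper_width: 0.515
grasp_force: 26.1
```

```bash
python3 -m pendant '[[0,0,0,0.0007,0],[0,0,0,0.0007,0],[0,0,0,0,0],[0,0,0,0,0]]'
python3 -m pendant '[[0,0,0,0.0007,0],[0,0,0,0,0],[0,0,0,0,0]]'
```

```text
t: 10.2
eef_pos: [0.6099, 0.0898, 0.2639]
tool_rot: [0.0, -0.166, 0.986, 0.0]
contact_force: [-1.6, -1.0, 4.0]
gripper_width: 0.521
grasp_force: 26.5
t: 10.45
eef_pos: [0.6101, 0.0897, 0.2638]
tool_rot: [0.001, -0.166, 0.986, 0.0]
contact_force: [-2.9, 0.7, 9.9]
gripper_width: 0.518
grasp_force: 27.0
```

```bash
python3 -m pendant '[[0,0,0,-0.0009,0],[0,0,0,0,0],[0.05,0,0,0,0],[0.055,0,0,0,0],[0.065,0,0,0,0],[0.075,0,0,0,0],[0.0854,0,0,0,0],[0.0854,0,0,0,0],[0.0854,0,0,0,0],[0.0854,0,0,0,0],[0.0854,0,0,0,0]]'
python3 -m pendant '[[0.0854,0,0,-0.008,0],[0.0854,0,0,-0.02,0],[0.0854,0,0,-0.03,0],[0.0854,0,0,-0.03,0],[0.0854,0,0,-0.03,0],[0.0854,0,0,-0.02,0],[0.0854,0.015,0,0,0],[0.0854,0.02,0,0,0],[0.0854,0.02,0,0,0],[0.0854,0.015,0,0,0],[0.0854,0,0,0,0],[0.0854,0,0,0,0]]'
python3 - <<'E'
from h import *
from jig2 import plate,parts
im,d=bot.read_camera("wrist");M=bot.camera_model("wrist");cv2.imwrite("pics/w4.png",im);np.save("w4d",d);np.save("w4M",M,allow_pickle=True)
v,u=np.mgrid[0:480,0:640];P=depthpt("wrist",np.c_[u.ravel(),v.ravel()],d,M);P=P[d.ravel()>.1]
org=np.array([.6240,.0943]);L=parts(P,org,19.16)
C=L[(L[:,2]>114)&(L[:,2]<130)&(abs(L[:,1])<45)&(abs(L[:,0]+10)<45)];print("cap",len(C),C.min(0),C.max(0),(C.min(0)+C.max(0))/2)
ax=np.array([np.cos(np.radians(19.16)),np.sin(np.radians(19.16))])
h=org-ax*.117;go([h[0],h[1],.36],109.16)
E
```

```text
t: 11.37
eef_pos: [0.6097, 0.0898, 0.2635]
tool_rot: [0.0, -0.166, 0.986, 0.0]
contact_force: [-0.4, 0.8, 0.1]
gripper_width: 0.999
grasp_force: 0.0
t: 12.37
eef_pos: [0.5434, 0.0666, 0.4024]
tool_rot: [0.001, -0.166, 0.986, 0.0]
contact_force: [0.4, -0.6, 0.1]
gripper_width: 1.005
grasp_force: 0.0
roller 1 98 [ 6.42467754 22.45612397 71.17461995] [20.89758413 31.45848954 75.24095583] [13.66113083 26.95730676 73.20778789]
roller -1 110 [  2.00270754 -36.18085457  71.16109047] [ 15.91127758 -27.78689463  75.11703797] [  8.95699256 -31.9838746   73.13906422]
handle [-116.04438531   -2.14209577  101.9212495 ] [21.44840339 14.01322757  9.38974765]
cap 2545 [-38.83098114 -23.11624506 114.03201776] [  5.23235735  20.41123771 122.69649651] [-16.7993119   -1.35250367 118.36425713]
shift tool xyz mm [32.5 -0.5 42.2] tool-y heading 109.15 turn about tool z -0.01 tcp [0.544  0.067  0.4023] t 12.4167 F [-1.16 -0.62  0.24]
```

View pics/w4.png

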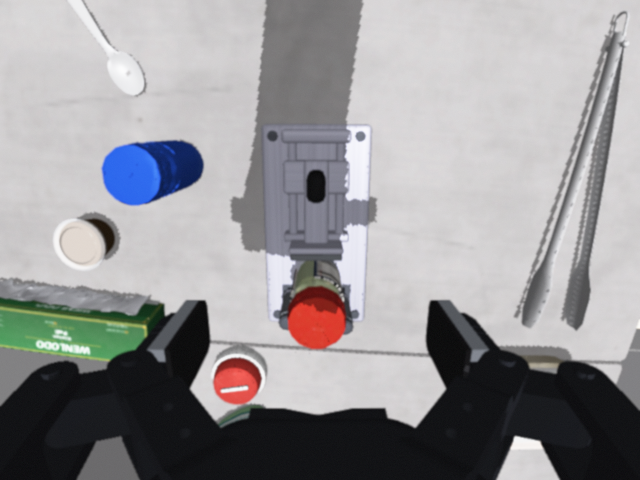

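Jar stands free in the bay (cap at (317,318)), clear of the pad (316,248); the handle is at (316,185). Now I grip the handle.

```bash
python3 -m pendant '[[0.06,0.016,-0.0006,0,0],[0.06,0.016,-0.0006,0,0],[0.06,0,0,0.025,0],[0.06,0,0,0.03,0],[0.06,0,0,0.03,0],[0.06,0,0,0.03,0],[0.06,0,0,0.02,0],[0.06,0,0,0.014,0],[0.06,0,0,0.008,0],[0.06,0,0,0,0],[0.06,0,0,0,0]]'
python3 - <<'E'
from h import *
go([.5143,.0552,.245],109.16)
E
```

```text
t: 13.33
eef_pos: [0.5144, 0.0554, 0.2447]
tool_rot: [0.0, -0.166, 0.986, -0.0]
contact_force: [0.3, 0.8, -0.5]
gripper_width: 0.699
grasp_force: 0.0
shift tool xyz mm [ 0.2 -0.2 -0.3] tool-y heading 109.16 turn about tool z -0.00 tcp [0.5144 0.0554 0.2447] t 13.3333 F [ 0.26  0.8  -0.48]
```

```bash
python3 -m pendant '[[0.03,0,0,0,0],[0.02,0,0,0,0],[0.0,0,0,0,0],[0.0,0,0,0,0],[0.0,0,0,0,0],[0,0,0,0,0],[0,0,0,0,0],[0,0,0,0,0]]' 25
python3 -m pendant '[[0,0,0,0,0],[0,0,0,0,0]]'
```

```text
t: 14.0
eef_pos: [0.5141, 0.055, 0.2453]
tool_rot: [0.001, -0.166, 0.986, 0.0]
contact_force: [-1.1, -1.6, 7.1]
gripper_width: 0.163
grasp_force: 29.5
t: 14.17
eef_pos: [0.5141, 0.055, 0.2453]
tool_rot: [0.001, -0.166, 0.986, 0.0]
contact_force: [-0.5, -0.6, 7.3]
gripper_width: 0.159
grasp_force: 29.5
```

```bash
cat > m.py <<'E'
from h import *
ax=np.array([.9446,.3282]);F=[]
for i in range(5):
    o=bot.get_obs();F.append(o["contact_force"]);
    if i<4: bot.read_camera("wrist")
F=np.array(F);p=(o["eef_pos"][:2]-[.6240,.0943])
print("t %.2f push %.2f±%.2f lat %.2f z %.2f | tcp jig x %.2f y %.2f mm"%(o["t"],-(F[:,:2]@ax).mean(),(F[:,:2]@ax).std(),(F[:,:2]@[-.3282,.9446]).mean(),F[:,2].mean(),p@ax*1e3,p@[-.3282,.9446]*1e3))
E
python3 m.py
python3 -m pendant '[[0,-0.001,0,0,0],[0,-0.001,0,0,0],[0,-0.001,0,0,0],[0,-0.001,0,0,0],[0,-0.001,0,0,0]]'
python3 m.py
```

```text
t 14.37 push 0.99±0.37 lat -0.49 z 6.61 | tcp jig x -116.73 y -1.05 mm
t: 14.78
eef_pos: [0.5181, 0.0563, 0.2453]
tool_rot: [-0.0, -0.166, 0.986, -0.0]
contact_force: [-4.3, -1.6, 10.7]
gripper_width: 0.162
grasp_force: 30.2
t 14.98 push 4.49±0.44 lat -0.54 z 10.23 | tcp jig x -112.32 y -1.12 mm
```

```bash
python3 -m pendant '[[0,-0.001,0,0,0],[0,-0.001,0,0,0],[0,-0.001,0,0,0],[0,-0.001,0,0,0],[0,-0.001,0,0,0],[0,-0.001,0,0,0],[0,-0.001,0,0,0]]'
python3 m.py
python3 -m pendant '[[0,-0.0006,0,0,0],[0,-0.0006,0,0,0],[0,-0.0006,0,0,0],[0,-0.0006,0,0,0]]'
python3 m.py
```

```text
t: 15.57
eef_pos: [0.5244, 0.0585, 0.2453]
tool_rot: [-0.001, -0.166, 0.986, -0.0]
contact_force: [-6.0, -3.6, 12.1]
gripper_width: 0.162
grasp_force: 30.4
t 15.77 push 5.97±0.48 lat -0.93 z 11.73 | tcp jig x -105.64 y -1.14 mm
t: 16.1
eef_pos: [0.5267, 0.0593, 0.2453]
tool_rot: [-0.001, -0.166, 0.986, -0.0]
contact_force: [-6.2, -2.6, 12.1]
gripper_width: 0.16
grasp_force: 30.3
t 16.30 push 6.44±0.30 lat -1.05 z 11.79 | tcp jig x -103.28 y -1.17 mm
```

```bash
python3 -m pendant '[[0,-0.0005,0,0,0],[0,-0.0005,0,0,0],[0,-0.0005,0,0,0],[0,-0.0005,0,0,0]]' | grep force
python3 m.py
python3 -m pendant '[[0,-0.0004,0,0,0],[0,-0.0004,0,0,0],[0,-0.0004,0,0,0]]' | grep force
python3 m.py
```

```text
contact_force: [-6.9, -2.2, 12.0]
grasp_force: 30.3
t 16.83 push 6.03±0.83 lat -0.01 z 11.76 | tcp jig x -101.31 y -1.15 mm
contact_force: [-6.4, -2.5, 11.3]
grasp_force: 30.3
t 17.28 push 6.50±0.44 lat -0.38 z 11.37 | tcp jig x -100.14 y -1.16 mm
```

```bash
python3 -m pendant '[[0,-0.0003,0,0,0],[0,-0.0003,0,0,0],[0,-0.0003,0,0,0]]' | grep force
python3 m.py
python3 -m pendant '[[0,-0.0003,0,0,0],[0,-0.0003,0,0,0]]' | grep force
python3 m.py
```

```text
contact_force: [-5.1, -2.7, 12.5]
grasp_force: 30.3
t 17.73 push 5.97±0.36 lat -0.31 z 11.60 | tcp jig x -99.26 y -1.19 mm
contact_force: [-6.7, -2.6, 12.0]
grasp_force: 30.3
t 18.10 push 6.48±0.63 lat -0.43 z 11.98 | tcp jig x -98.66 y -1.17 mm
```

```bash
python3 -m pendant '[[0,-0.0003,0,0,0],[0,-0.0002,0,0,0]]' | grep contact
python3 m.py
python3 -m pendant '[[0,-0.0003,0,0,0]]' | grep contact
python3 m.py
python3 -m pendant '[[0,-0.0003,0,0,0]]' | grep contact
python3 m.py
```

```text
contact_force: [-6.7, -1.7, 12.2]
t 18.47 push 6.57±0.22 lat 0.08 z 12.10 | tcp jig x -98.18 y -1.19 mm
contact_force: [-5.2, -2.5, 11.8]
t 18.75 push 6.01±0.22 lat -0.31 z 11.88 | tcp jig x -97.86 y -1.20 mm
contact_force: [-6.5, -2.2, 11.0]
t 19.03 push 6.29±0.52 lat -0.14 z 11.68 | tcp jig x -97.58 y -1.19 mm
```

```bash
for i in 1; do :; done
python3 -m pendant '[[0,-0.0003,0,0,0]]' | grep contact
python3 m.py
python3 -m pendant '[[0,-0.0003,0,0,0]]' | grep contact
python3 m.py
python3 -m pendant '[[0,-0.0003,0,0,0]]' | grep contact
python3 m.py
```

```text
contact_force: [-6.2, -1.4, 11.5]
t 19.32 push 6.03±0.38 lat 0.07 z 11.33 | tcp jig x -97.26 y -1.18 mm
contact_force: [-5.9, -2.3, 13.0]
t 19.60 push 6.55±0.29 lat -0.42 z 12.35 | tcp jig x -97.04 y -1.20 mm
contact_force: [-6.6, -3.0, 12.4]
t 19.88 push 6.82±0.42 lat -0.36 z 12.32 | tcp jig x -96.81 y -1.19 mm
```

```bash
python3 -m pendant '[[0,-0.0003,0,0,0]]' | grep contact
python3 m.py
python3 -m pendant '[[0,-0.0002,0,0,0]]' | grep contact
python3 m.py
```

```text
contact_force: [-7.1, -1.8, 13.1]
t 20.17 push 6.94±0.24 lat -0.12 z 12.52 | tcp jig x -96.49 y -1.21 mm
contact_force: [-6.4, -1.7, 12.9]
t 20.45 push 6.64±0.59 lat 0.25 z 12.51 | tcp jig x -96.30 y -1.18 mm
```

```bash
python3 -m pendant '[[0,-0.0003,0,0,0]]' | grep contact
python3 m.py
python3 -m pendant '[[0,-0.0003,0,0,0]]' | grep contact
python3 m.py
```

```text
contact_force: [-6.6, -2.5, 12.9]
t 20.73 push 7.02±0.69 lat -0.12 z 12.69 | tcp jig x -96.01 y -1.24 mm
contact_force: [-8.0, -3.1, 13.7]
t 21.02 push 7.47±0.76 lat -0.11 z 13.18 | tcp jig x -95.86 y -1.18 mm
```

```bash
python3 -m pendant '[[0,-0.0003,0,0,0]]' | grep contact
python3 m.py
```

```text
contact_force: [-8.1, -2.3, 14.2]
t 21.30 push 8.09±0.32 lat 0.32 z 14.05 | tcp jig x -95.72 y -1.22 mm
```

```bash
python3 -m pendant '[[0,-0.0002,0,0,0]]' | grep contact
python3 m.py
python3 -m pendant '[[0,-0.0002,0,0,0]]' | grep contact
python3 m.py
```

```text
contact_force: [-8.7, -3.3, 16.3]
t 21.58 push 9.13±0.22 lat 0.01 z 15.50 | tcp jig x -95.65 y -1.23 mm
contact_force: [-9.5, -3.9, 15.6]
t 21.87 push 9.79±0.33 lat 0.07 z 15.34 | tcp jig x -95.57 y -1.24 mm
```

```bash
python3 -m pendant '[[0,-0.0002,0,0,0]]' | grep contact
python3 m.py
python3 - <<'E'
from h import *
from jig2 import parts
im,d=bot.read_camera("wrist");M=bot.camera_model("wrist");cv2.imwrite("pics/w5.png",im)
v,u=np.mgrid[0:480,0:640];P=depthpt("wrist",np.c_[u.ravel(),v.ravel()],d,M);P=P[d.ravel()>.1]
p=P-[.6240,.0943,0];L=np.c_[p[:,0]*.9446+p[:,1]*.3282,-p[:,0]*.3282+p[:,1]*.9446,p[:,2]]*1e3
C=L[(L[:,2]>114)&(L[:,2]<130)&(abs(L[:,1])<45)&(abs(L[:,0]+10)<45)];print("cap",len(C),C.min(0),C.max(0)) if len(C) else print("no cap")
E
```

```text
contact_force: [-9.2, -3.7, 16.4]
t 22.15 push 10.30±0.41 lat 0.17 z 16.32 | tcp jig x -95.49 y -1.23 mm
no cap
```

Firm contact: the push has risen from about 6.3 N to 10.3 N while the jaw hardly advances. I release and check.

```bash
python3 -m pendant '[[0.015,0,0,0,0],[0.02,0,0,0,0],[0.03,0,0,0,0],[0.045,0,0,0,0],[0.06,0,0,0,0],[0.06,0,0,0,0],[0.06,0,0,0,0],[0.06,0,0,0,0]]'
python3 m.py
python3 -m pendant '[[0.06,0,0,-0.005,0],[0.06,0,0,-0.015,0],[0.06,0,0,-0.025,0],[0.06,0,0,-0.03,0],[0.06,0,0,-0.03,0],[0.06,0,0,-0.03,0],[0.06,0,0,-0.02,0],[0.0854,-0.03,0,0,0],[0.0854,0,0,0,0],[0.0854,0,0,0,0],[0.0854,0,0,0,0]]'
python3 - <<'E'
from h import *
from jig2 import parts
im,d=bot.read_camera("wrist");M=bot.camera_model("wrist");cv2.imwrite("pics/w6.png",im)
v,u=np.mgrid[0:480,0:640];P=depthpt("wrist",np.c_[u.ravel(),v.ravel()],d,M);P=P[d.ravel()>.1]
L=parts(P,np.array([.6240,.0943]),19.16)
C=L[(L[:,2]>114)&(L[:,2]<130)&(abs(L[:,1])<45)&(abs(L[:,0]+10)<45)];print("cap",len(C),C.min(0),C.max(0),(C.min(0)+C.max(0))/2)
cv2.imwrite("pics/crop6.png",cv2.resize(im[150:390,220:420],(600,600*240//200*5//6),interpolation=3))
E
```

```text
t: 22.87
eef_pos: [0.5356, 0.0628, 0.2444]
tool_rot: [-0.0, -0.166, 0.986, 0.0]
contact_force: [-0.8, -0.2, -0.3]
gripper_width: 0.703
grasp_force: 0.0
t 23.07 push -0.33±0.62 lat 0.14 z -0.30 | tcp jig x -93.92 y -0.76 mm
t: 23.98
eef_pos: [0.5634, 0.0724, 0.3991]
tool_rot: [-0.001, -0.166, 0.986, -0.0]
contact_force: [-0.4, -0.2, -0.4]
gripper_width: 0.999
grasp_force: 0.0
roller 1 80 [ 4.80079131 23.61769242 71.34568384] [18.69684441 30.94944937 75.52244303] [11.74881786 27.28357089 73.43406343]
roller -1 141 [  0.11512873 -35.652998    71.00427622] [ 15.04780709 -25.91709805  75.57220123] [  7.58146791 -30.78504803  73.28823872]
handle [-96.85294087  -2.37468972 102.05549794] [21.11189272 13.09363733 10.04681113]
cap 2637 [-27.00541776 -23.35685506 114.07936287] [ 17.94391956  20.75899577 122.54788721] [ -4.5307491   -1.29892964 118.31362504]
```

View pics/crop6.png

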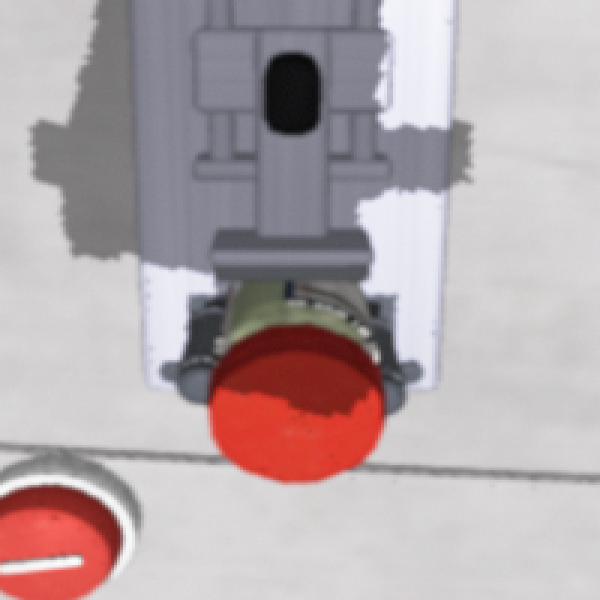

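The crop shows the cap at (297,400), the jar between both rollers, and the pad against the glass. The jar's measured axis is about (-4.5, 0) mm in the jig; the roller positions predict (-5, 1) when seated.

```bash
python3 -c "
from station import bot
print(bot.hand_in())"
```

```text
the job is handed in; nothing more can be done
None
```

I stood the red-capped glass spice jar in the jig, slid the jaw until it bore firmly (I estimate 4–5 N on the glass), let go and handed in. The camera puts the jar about 5 mm from the jig's origin between the rollers, but I couldn't measure either roller's contact force, and the hand-in gave no verdict.

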